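Rack the leather pattern rollers and lock the keeper

TASK

Put away every pattern roller lying on the bench: lower each one into a free pair of slots of the rack until both axle ends are fully down. When all are in, swing the keeper frame down over them until it is fully closed, without slamming it, and lock it with the pin from the punch block: push the pin through the frame's tab all the way home in the hole beneath. Leave the jar, the mallet and the dish alone.

Things in the scene. Friction and masses are not known exactly. Their poses are not given: they have to be found in the camera images.
- roller1: loose eight-sided wooden pattern roller with dark bands, 44 mm across flats, 80 mm long, on a steel axle 10 mm thick and 140 mm long (30 mm out at each end); 0.2 to 0.42 kg. Origin: middle of the drum, on the axle, 22 mm above the table as it lies on a flat. x runs along the axle. All rollers are alike, either end either way round. May be absent
- roller2: loose eight-sided wooden pattern roller with dark bands, 44 mm across flats, 80 mm long, on a steel axle 10 mm thick and 140 mm long (30 mm out at each end); 0.2 to 0.42 kg. Origin: middle of the drum, on the axle, 22 mm above the table as it lies on a flat. x runs along the axle. All rollers are alike, either end either way round. May be absent
- roller3: loose eight-sided wooden pattern roller with dark bands, 44 mm across flats, 80 mm long, on a steel axle 10 mm thick and 140 mm long (30 mm out at each end); 0.2 to 0.42 kg. Origin: middle of the drum, on the axle, 22 mm above the table as it lies on a flat. x runs along the axle. All rollers are alike, either end either way round. May be absent
- roller1_a (a point): axle end of this roller at x = -70 mm
- roller1_b (a point): axle end of this roller at x = +70 mm
- roller2_a (a point): axle end of this roller at x = -70 mm
- roller2_b (a point): axle end of this roller at x = +70 mm
- roller3_a (a point): axle end of this roller at x = -70 mm
- roller3_b (a point): axle end of this roller at x = +70 mm
- rack: fixed plywood roller rack, base 150 x 260 x 8 mm; origin on the table under its centre, z up, x points away from the robot, y to its left. Two upright cheeks 14 mm thick at x = -57 and +57 mm (100 mm clear between them), 250 mm long in y, tops 72 mm above the table, each with three open-topped slots at y = -88, 0 and +88 mm, facing in pairs
- slot1 (a point): middle of a seated axle in the slot pair at rack y = -88 mm, 45 mm above the table; a seated axle lies along rack x. Slots are 14 mm wide, flared to 22 mm in the top 4 mm, floor 40 mm above the table
- slot2 (a point): the same for the slot pair at rack y = 0
- slot3 (a point): the same for the slot pair at rack y = +88 mm
- keeper (a joint): angle of the aluminium keeper frame: 0 = closed flat on the cheeks (top face 82 mm above the table), 1.57 = upright, stop at 1.95. An open rectangular frame 172 mm deep, 252 mm wide, bars 8 mm thick, hinged along rack y at rack x = +105 mm, 82 mm above the table; opens up and away from the robot. Stiff hinge: stays where left; 1 to 5 N at the front bar moves it
- keeper_bar (a point): middle of the frame's front bar (20 mm wide, 252 mm long along rack y), on its outer face (top when closed, away from the robot when upright); 162 mm from the hinge line
- keeper_tab (a point): centre of the 24 mm hole in the tab (44 x 58 mm, 6 mm thick) on the frame's -y side, on its outer face. Closed, the tab's top is 82 mm above the table and its underside 10 mm above the locking block, which it mostly hides
- pin_hole (a point): mouth of the pin hole in the top of the locking block (46 x 46 mm, 66 mm high, fixed beside the rack), at rack x = -20, y = -162 mm, 66 mm above the table; 15 mm wide, 2 mm chamfer, 58 mm deep, vertical, concentric with the closed tab's hole
- pin: loose locking pin: steel shaft 12 mm thick, 60 mm long, bevelled tip, under a dark wooden cylindrical head 34 mm wide, 26 mm high; 80 g. Origin at the tip, z up along the shaft. It stands upright in the punch block, its head resting on the block's top. Home in the rack, its head rests on the tab and its tip is 22 mm above the table
- pin_tip (a point): tip of the pin's shaft (the pin's origin)
- pin_block: fixed wooden punch block, 60 x 60 x 66 mm, with a 15 mm hole in the middle of its top for the pin; origin under its centre
- dye_jar: bystander: round jar, 60 mm wide, 85 mm high, origin under its centre
- mallet: bystander: wooden mallet lying down, 225 mm long, 56 mm high, its head towards its +x; origin on the table between handle and head
- dish: bystander: brass dish 110 mm wide, 22 mm high, origin under its centre

How it is judged:
By the outcome, as a careful person would: the job done as asked, in the order asked, and still so for the second after the job is handed in, with the robot touching nothing.
Of roller1, roller2, roller3 only 2 to 3 are there at a start; the rules pass over those that are not, and their reading is None.
At some moment in a run one of roller1, roller2, roller3 may be knocked a few centimetres aside while the robot is not near it.
It also fails if it takes over 210 s, if anything falls off the work surface, if the arm or the gripper's body presses on something with over 40 N, if the wrist force passes 120 N, or if a joint passes its speed limit or range.

ROBOT

A 6-joint arm with a two-finger parallel gripper is mounted at the origin on the work surface. World frame = base frame: x ahead of the robot, y to its left, z up, the work surface at z = 0. Lengths are in mm, angles in degrees, forces in N, time in s.
With the tool pointing down it reaches from about 350 to 850 mm from the base axis. Payload 8.1 kg.
Tool frame: the origin (TCP) lies midway between the tips of the shut fingers; the grasp point (between the pads) lies 19 mm behind it (r.grasp_offset is the distance from the TCP to the grasp point, in mm); z points along the fingers, x is the direction in which the jaws open and shut, and the axes are right-handed (so a half turn about z gives the same grasp; the last joint's range is limited). The gripper opens to 85 mm and grips with 20 to 120 N. Pads are 22 mm wide; open, the fingers measure 114 mm over their backs; the gripper's body (76 mm by 85 mm) begins 54 mm behind the grasp point. The pads swing forward as they close: fully open they stand 13 mm farther back than shut.
Start: joints at [58.533, 7.471, 85.268, -0, 87.261, -4.893], TCP at [268.39, 536.63, 231.292] pointing down, gripper open.
Joint ranges: [-169.43, 169.43], [-51.17, 129.36], [1.28, 143.12], [-76.62, 256.62], [0, 156.53], [-152.29, 152.29]. Speed limits (degrees/s): [136.94, 136.94, 159.86, 180, 180, 180].

INTERFACE

Orientations are given as [roll, pitch, yaw] about the fixed x, y, z axes, in that order (R = Rz(yaw) Ry(pitch) Rx(roll)).
In Python, from bench import r, optics, hand_in gives the robot as it stands.
- The arm moves only by the shell command python3 -m pendant 'ROWS' [FORCE]. ROWS is JSON, a list of rows, each a list of 5 numbers: the opening, from 0 (shut) to 1 (fully open), then the shift along the tool's x, y, z in mm, then the turn about the tool's z in degrees. A call has 1 to 10 rows; each row shifts and turns the commanded pose from where the row before left it, along the tool's axes as they then stand; what a row does not reach is not made up. A row lasts 1/10 s, in which the tool goes at most 50 mm and 8.59 degrees, less where a joint would pass 70% of its speed; a pose out of reach is approached as far as the arm can. A call with a gripper value outside its range is refused whole. The fingers move at their own pace and stop on an object; FORCE is the grip in N (left out, the last holds). Time passes only in rows, so rows that do not move let the fingers close. It gives the time, the measured TCP pose, the force and the opening at its end, in the units of the state.
- r.sense(): the state, without advancing time (a new reading comes with each control period).
- optics.snapshot(name): name is "scene" or "top" or "wrist"; returns (picture, depth): 420x560x3 uint8, blue, green, red; 420x560 float32, mm along the optical axis (not along the pixel's ray), 0 where there is no reading.
- optics.camera_params(name): a dict with "camera_matrix" (3x3 intrinsics, pixels), "eye" and "orientation" of the camera in the world. Camera axes: x right, y down, z forward; pixel columns grow to the right and rows downward; lengths in mm; the calibration is good to about 2 mm. The wrist camera is an equidistant fisheye: a pixel r from the principal point sees the ray r / f radians off the axis. A picture is of the moment at which its call begins: read the wrist's pose just before it. camera_params takes no time and is no camera call; for the wrist camera it gives the pose at the moment of the call.
- hand_in(): hands the job in, once; it reports no verdict.
Trained networks look in the newest picture that a camera, given by its name, has taken for a name from the list of things; names that differ only in an ending like _2 or _b are one class to them, and where a whole thing is asked for, a point or a joint stands for the part that bears it (a point fixed in the world has none). Each returns a list of dicts, best first, with "score" (0 to 1); they miss things now and then, are a little off and sometimes report something else, mostly with a low value. They report only what shows in the picture. A call takes as long as a camera call.
- optics.search_frame(camera, query): "at" ([x, y, z] in mm, in world coordinates, good to about 4 mm: the middle of the surface that is visible of it).
The state is a dict: "time": time; "joint_pos": joint angles; "qd": joint speeds; "joint_efforts": joint torques, N m; "tool_pos": TCP position; "tcp_rot": TCP orientation; "ft_force": force on the tool from outside, world axes, zero at the start; "wrist_torque": the same for the moment, N m; "finger_gap": finger opening in mm.
Only numpy, scipy, OpenCV 4.12 (cv2) and the standard library are available. Lean on these libraries where they do the work, as an engineer would, in place of code of your own. Each camera call takes 0.05 s, during which the arm holds its last target. There are 200 camera calls.

## Working session

There is one attempt and no reset: what is moved stays moved. The work goes in short steps, Python scripts to look and compute and a shell command to move; the robot and the scene stay as the last step left them, time stands still between calls to the robot, and variables do not carry over. Pictures are saved under pics/ and viewed, about 12 in all and at most 16, crops included, and the job is handed in when it is done.

```bash
ls; mkdir -p pics; cat > h.py <<'E'
import numpy as np, cv2
from bench import r, optics
from scipy.spatial.transform import Rotation as R
def snap(cam, fn=None):
    p,d=optics.snapshot(cam)
    if fn: cv2.imwrite('pics/'+fn,p)
    return p,d
E
python3 - <<'E'
from h import *
for c in ['scene','top']:
    snap(c,c+'0.png'); print(c,optics.camera_params(c))
    for q in ['roller1','rack','keeper_bar','keeper_tab','pin','pin_block','pin_hole','dye_jar','mallet','dish']:
        try: print(q,[(np.round(o['at']).tolist(),round(o['score'],2)) for o in optics.search_frame(c,q)])
        except Exception as e: print(q,e)
print(r.sense())
a=cv2.imread('pics/top0.png')
E
```

```text
pics
scene {'camera_matrix': array([[455.73338565,   0.        , 282.42018363],
       [  0.        , 455.73338565, 215.21770437],
       [  0.        ,   0.        ,   1.        ]]), 'eye': array([1196.06160355,  270.66667028, 1010.19560243]), 'orientation': array([-143.87522661,   -0.58266165,  112.27142538])}
roller1 [([468.0, -159.0, 34.0], 0.87), ([450.0, -324.0, 34.0], 0.73)]
rack [([543.0, 184.0, 68.0], 0.88)]
keeper_bar [([583.0, 180.0, 187.0], 0.68)]
keeper_tab [([585.0, 179.0, 186.0], 0.8)]
pin [([657.0, -40.0, 93.0], 0.49)]
pin_block [([672.0, -34.0, 53.0], 0.75), ([451.0, -322.0, 35.0], 0.6)]
pin_hole [([543.0, 178.0, 72.0], 0.98)]
dye_jar [([606.0, 509.0, 69.0], 0.93), ([656.0, -38.0, 91.0], 0.29)]
mallet [([786.0, 276.0, 42.0], 0.56)]
dish [([660.0, -464.0, 11.0], 0.62)]
top {'camera_matrix': array([[433.14494594,   0.        , 282.66385077],
       [  0.        , 433.14494594, 209.58210905],
       [  0.        ,   0.        ,   1.        ]]), 'eye': array([ 365.78219393,   28.83096438, 1452.98059658]), 'orientation': array([-171.75302407,   -0.79481153,  -88.84871312]
[... 399 characters left out ...]
, 276.0, 38.0], 0.9)]
dish []
{'time': 1.1, 'joint_pos': array([ 5.85331239e+01,  7.47125416e+00,  8.52661535e+01,  1.50950828e-04,
        8.72610130e+01, -4.89247161e+00]), 'qd': array([-0.00825176, -0.07696038,  0.05397125, -0.08962572,  0.02672968,
       -0.01517073]), 'joint_efforts': array([ 3.15220459e-04, -5.69335091e+01, -5.00866592e+01, -2.34617846e-04,
        1.42006094e-03,  2.13797087e-06]), 'tool_pos': array([268.39925844, 536.64177626, 231.30710427]), 'tcp_rot': array([-1.79999984e+02, -1.58650553e-03,  6.34255883e+01]), 'ft_force': array([ 0.47272593,  0.37765748, -0.25190581]), 'wrist_torque': array([-0.00065046, -0.00930021,  0.0080407 ]), 'finger_gap': 85.44156866835503}
```

View pics/top0.png

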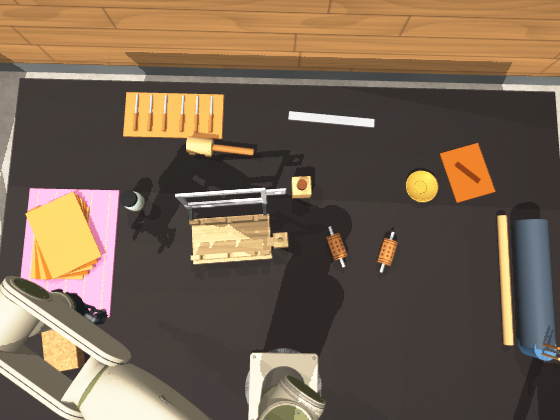

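View pics/scene0.png

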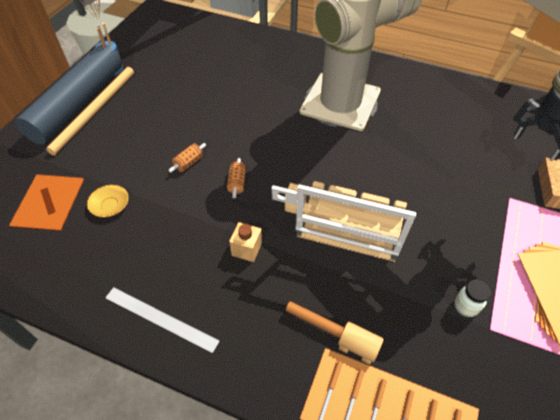

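Two rollers at top pixels (337,247) and (388,252); rack at (232,239) is empty with the keeper about upright; the pin block is at (302,187). Next I measure from depth.

```bash
cat >> h.py <<'E'
def cloud(cam,d,p=None):
    P=p or optics.camera_params(cam); K=P['camera_matrix']
    v,u=np.indices(d.shape); x=(u-K[0,2])/K[0,0]; y=(v-K[1,2])/K[1,1]
    if cam=='wrist':
        th=np.hypot(x,y); s=np.tan(th)/np.maximum(th,1e-9); x,y=x*s,y*s
    W=np.stack([x*d,y*d,d],-1)@R.from_euler('xyz',P['orientation'],degrees=True).as_matrix().T+P['eye']
    W[d<=0]=np.nan
    return W
def box(W,x,y,z):
    m=np.all((W>[x[0],y[0],z[0]])&(W<[x[1],y[1],z[1]]),-1); return W[m]
E
python3 - <<'E'
from h import *
def rect(A): return [np.round(q,1).tolist() if hasattr(q,'__len__') else round(q,1) for q in cv2.minAreaRect(A[:,:2].astype(np.float32))]
for c in ['top','scene']:
    p,d=snap(c); W=cloud(c,d)
    print(c,'table z',np.nanmedian(box(W,(350,700),(-250,-60),(-20,15))[:,2]))
    for n,x,y in [('r1',(400,520),(-235,-90)),('r2',(380,520),(-420,-250))]:
        A=box(W,x,y,(10,80)); print(n,len(A),rect(A),np.percentile(A[:,2],98)); B=box(W,x,y,(32,80));print('  drum',rect(B))
    A=box(W,(400,640),(20,330),(62,78)); print('cheeks',len(A),rect(A))
    A=box(W,(400,700),(0,330),(95,300)); print('keeper',len(A),rect(A),np.percentile(A[:,2],[1,99]))
    for z in range(100,270,20):
        B=A[abs(A[:,2]-z)<10]; 
        if len(B): print(z,len(B),B[:,:2].min(0).round(),B[:,:2].max(0).round(),np.median(B,0).round())
    A=box(W,(590,720),(-100,10),(60,72)); print('blk',len(A),rect(A),np.median(A[:,2]))
    A=box(W,(590,720),(-100,10),(80,110)); print('pin',len(A),A.mean(0),rect(A))
    cv2.imwrite(f'pics/{c}_crop.png',cv2.resize(p[170:275,170:330] if c=='top' else p[160:280,220:430],None,fx=4,fy=4,interpolation=2)[:600,:800])
E
```

```text
top table z -0.8055790711123336
r1 386 [[461.1, -163.3], [130.4, 47.3], 22.3] 48.48986027156843
  drum [[452.8, -166.0], [84.4, 43.8], 20.5]
r2 410 [[443.5, -332.1], [46.9, 134.5], 70.7] 48.00965498235257
  drum [[441.8, -330.1], [44.0, 80.3], 71.3]
cheeks 702 [[495.7, 166.0], [164.7, 288.5], 5.4]
keeper 899 [[585.3, 164.5], [18.4, 310.9], 5.3] [110.32775027 257.18226684]
100 9 [563.  70.] [585. 317.] [567. 305. 104.]
120 61 [562.  67.] [589. 317.] [576. 184. 124.]
140 255 [564.  69.] [594. 317.] [579. 198. 139.]
160 18 [565.  69.] [590. 318.] [581. 193. 161.]
180 27 [567.  18.] [602. 318.] [589.  80. 186.]
200 52 [568.  12.] [601. 317.] [595.  55. 200.]
220 79 [569.  10.] [607. 318.] [600.  47. 226.]
240 156 [570.  19.] [606. 319.] [584. 185. 244.]
260 242 [572.  70.] [601. 318.] [587. 198. 253.]
blk 233 [[650.1, -44.7], [61.2, 59.3], 0.8] 64.62957252446313
pin 89 [648.38372436 -44.35162565  90.6181056 ] [[649.1, -43.5], [32.0, 31.9], 1.6]
scene table z 0.8178013106431763
r1 482 [[465.8, -159.9], [115.5, 44.4], 20.2] 48.035070661835405
  drum [[457.4, -162.9], [97.7, 43.9], 20.2]
r2 503 [[442.7, -331.7], [53.0, 134.0], 68.2] 48.35714298989554
  drum [[442.2, -330.4], [45.8, 87.1], 72.5]
cheeks 612 [[497.1, 186.6], [180.6, 249.6], 5.3]
keeper 2407 [[584.8, 165.8], [20.9, 312.0], 4.6] [102.84496212 256.58327234]
100 45 [564.  68.] [592. 320.] [569. 307. 102.]
120 241 [567.  68.] [593. 321.] [580. 197. 125.]
140 552 [564.  70.] [596. 321.] [579. 199. 139.]
160 59 [565.  70.] [596. 321.] [573. 307. 161.]
180 92 [566.  13.] [603. 321.] [594.  79. 183.]
200 193 [569.  11.] [606. 321.] [598.  58. 199.]
220 212 [572.  11.] [606. 321.] [600.  56. 223.]
240 520 [574.  14.] [604. 321.] [589. 192. 242.]
260 493 [569.  70.] [602. 321.] [586. 202. 254.]
blk 356 [[647.0, -44.1], [64.4, 61.5], 4.3] 66.44049640524435
pin 156 [650.20058039 -42.35737432  91.0917347 ] [[648.5, -43.3], [31.7, 33.2], 61.7]
```

View pics/top_crop.png

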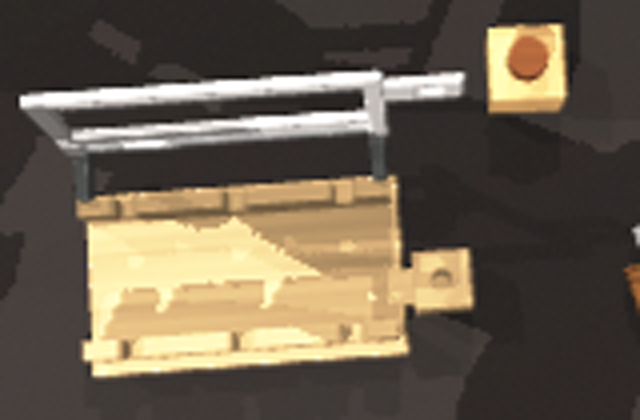

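```bash
cat >> h.py <<'E'
def go(p,yaw=None):
    """total shift in present tool axes (before turn) and turn"""
    s=r.sense(); t=R.from_euler('xyz',s['tcp_rot'],degrees=True)
    print('at',s['tool_pos'].round(1),s['tcp_rot'].round(1),'shift',t.inv().apply(np.array(p)-s['tool_pos']).round(1), end=' ')
    if yaw is not None: print('turn',round((s['tcp_rot'][2]-yaw+180)%360-180,1))
E
python3 - <<'E'
from h import *
P=optics.camera_params('wrist');s=r.sense()
t=R.from_euler('xyz',s['tcp_rot'],degrees=True);print(P['camera_matrix'],t.inv().apply(P['eye']-s['tool_pos']),(t.inv()*R.from_euler('xyz',P['orientation'],degrees=True)).as_euler('xyz',degrees=True))
go([450,190,330],95)
E
```

```text
[[325.1922621    0.         282.12839377]
 [  0.         325.1922621  208.79757352]
 [  0.           0.           1.        ]] [   0.170781    -78.55467142 -142.46811521] [-1.77581918e+01  1.71254500e-03  9.93055501e-03]
at [268.4 536.6 231.3] [-180.    -0.    63.4] shift [-228.8  317.5  -98.7] turn -31.6
```

```bash
python3 -m pendant '[[1,0,0,-25,-7.9],[1,0,0,-25,-7.9],[1,0,0,-25,-7.9],[1,0,0,-25,-7.9]]'; python3 -c "
from h import *
go([450,190,330],95)"
```

```text
time: 1.6
tool_pos: [268.3, 536.5, 332.3]
tcp_rot: [-180.0, 0.0, 95.4]
ft_force: [1.2, 0.1, -0.1]
finger_gap: 85.4
at [268.3 536.5 332.3] [-180.     0.    95.4] shift [-362.   148.6    2.3] turn 0.4
```

```bash
python3 -m pendant '[[1,-40,16,0,0],[1,-40,16,0,0],[1,-40,16,0,0],[1,-40,16,0,0],[1,-40,16,0,0],[1,-40,16,0,0],[1,-40,16,0,0],[1,-40,16,0,0],[1,-40,20,0,0],[1,0,0,0,0]]'; python3 - <<'E'
from h import *
P=optics.camera_params('wrist')
p,d=snap('wrist','w1.png'); W=cloud('wrist',d,P); np.save('w1.npy',W)
print('table',np.nanmedian(box(W,(380,700),(-20,350),(-15,6))[:,2]))
from scipy.optimize import least_squares
A=box(W,(400,640),(20,330),(67,77)); print(len(A),np.median(A[:,2]))
# rack frame fit: maximize overlap of cheek-top pts with bars |x|-57 within 7, |y|<125
def cost(q):
    t=np.radians(q[2]); B=(A[:,:2]-q[:2])@np.array([[np.cos(t),-np.sin(t)],[np.sin(t),np.cos(t)]])
    ex=np.maximum(abs(abs(B[:,0])-57)-6.5,0); ey=np.maximum(abs(B[:,1])-124.5,0)
    e=np.minimum(np.hypot(ex,ey),8); return e
from scipy.optimize import differential_evolution
f=lambda q:cost(q).sum()
s=differential_evolution(f,[(470,530),(150,220),(-2,10)],seed=1,tol=1e-8); print(s.x,s.fun/len(A),(cost(s.x)>5).mean())
for n in ['cheeks']:
    t=np.radians(s.x[2]); B=(A[:,:2]-s.x[:2])@np.array([[np.cos(t),-np.sin(t)],[np.sin(t),np.cos(t)]])
    for sg in (-1,1):
        C=B[abs(B[:,0]*sg-57)<10]; C=C[abs(C[:,1])<130]
        print(sg,np.percentile(C,[1,50,99],axis=0).round(1).tolist()); h=np.histogram(C[:,1],np.arange(-128,130,4))[0]; print(h.tolist())
    C=B[(B[:,1]<-135)&(abs(B[:,0]+20)<40)]; print('block',len(C),np.percentile(C,[1,50,99],axis=0).round(1).tolist())
A=box(W,(380,520),(-235,-90),(10,70)); print(len(A))
E
```

```text
time: 2.6
tool_pos: [449.4, 186.7, 331.2]
tcp_rot: [180.0, 0.1, 94.7]
ft_force: [-0.3, 0.7, -0.5]
finger_gap: 85.2
table -0.14741428562211922
3628 71.67234880071939
[473.23044629 183.61574537   5.38067088] 0.3530013620014395 0.03721058434399118
-1 [[-63.9, -122.9], [-56.8, -7.0], [-49.7, 122.5]]
[9, 34, 35, 35, 32, 33, 33, 42, 5, 0, 0, 6, 32, 38, 39, 36, 33, 33, 32, 37, 39, 34, 33, 33, 40, 37, 33, 36, 36, 46, 9, 0, 0, 8, 39, 36, 36, 40, 42, 33, 33, 33, 44, 33, 32, 33, 34, 41, 35, 33, 36, 34, 0, 0, 0, 13, 39, 35, 34, 34, 31, 28, 29, 9]
1 [[49.9, -121.8], [56.5, 8.0], [64.5, 122.1]]
[3, 29, 30, 34, 30, 36, 29, 36, 12, 0, 0, 2, 29, 30, 31, 33, 32, 30, 33, 32, 33, 32, 32, 30, 35, 32, 32, 32, 34, 35, 11, 0, 0, 0, 32, 35, 36, 33, 38, 33, 38, 32, 30, 31, 35, 31, 30, 31, 31, 33, 32, 31, 2, 0, 0, 4, 39, 29, 34, 31, 35, 31, 32, 2]
block 42 [[-42.2, -162.6], [-17.5, -149.1], [2.1, -138.9]]
1487
```

View pics/w1.png

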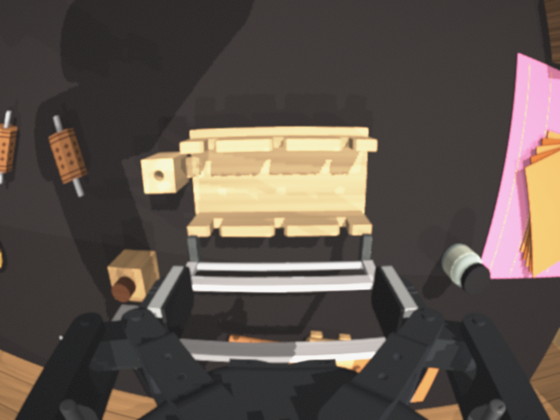

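Rack fit is clean: (473.2, 183.6), yaw 5.4°, slots visible as gaps where expected. Now to roller1 with a close look.

```bash
python3 - <<'E'
from h import *
W=np.load('w1.npy')
A=box(W,(390,520),(-225,-100),(38,70)); print(cv2.minAreaRect(A[:,:2].astype(np.float32)))
go([410,-165,200],108)
E
```

```text
((452.6363525390625, -164.39224243164062), (79.98551177978516, 34.930328369140625), 17.73306655883789)
at [448.4 188.8 331.3] [180.    0.   94.8] shift [-349.4  -67.6  131.3] turn -13.2
```

```bash
python3 -m pendant '[[1,-42,-8,10,0],[1,-42,-8,10,0],[1,-42,-8,10,0],[1,-42,-8,10,0],[1,-42,-8,15,0],[1,-42,-8,15,0],[1,-42,-8,15,0],[1,-42,-8,15,0],[1,-14,-4,31,-6.6],[1,0,0,0,-6.6]]'; cat > roll.py <<'E'
from h import *
import sys
x,y=float(sys.argv[1]),float(sys.argv[2])
P=optics.camera_params('wrist'); p,d=snap('wrist',sys.argv[3]); W=cloud('wrist',d,P)
print('table',np.nanmedian(box(W,(x-150,x+150),(y-100,y+100),(-15,6))[:,2]))
A=box(W,(x-80,x+80),(y-80,y+80),(15,70)); print(len(A),np.percentile(A[:,2],[50,95]))
(c,s,a)=cv2.minAreaRect(A[:,:2].astype(np.float32)); print('all',c,s,a)
B=A[A[:,2]>41.5]; (c,s,a)=cv2.minAreaRect(B[:,:2].astype(np.float32)); print('top flat',c,s,a,'z',np.median(B[:,2]))
C=A[A[:,2]<30]; u=np.linalg.svd(A[:,:2]-A[:,:2].mean(0),full_matrices=False)[2][0]; print('pca yaw',np.degrees(np.arctan2(u[1],u[0])))
a=a if s[0]>s[1] else a-90
go([c[0],c[1],120],a+90)
E
python3 roll.py 453 -165 w2.png
```

```text
time: 3.65
tool_pos: [408.1, -163.5, 196.0]
tcp_rot: [-179.7, -0.3, 108.4]
ft_force: [-0.9, 0.6, 0.1]
finger_gap: 85.2
table -0.14552080162781067
3957 [40.14167539 44.65142935]
all (453.8359680175781, -165.4107666015625) (140.31239318847656, 44.94071578979492) 19.624366760253906
top flat (453.5643615722656, -165.51673889160156) (81.32096862792969, 25.56369972229004) 20.232091903686523 z 43.72665958321164
pca yaw 20.2505743924678
at [ 409.  -162.9  197.8] [-179.8   -0.2  108.8] shift [-17.1  41.6  77.7] turn -1.4
```

```bash
python3 -m pendant '[[1,-8,20,30,-1.2],[1,-9,21,40,0],[1,0,0,40,0],[1,0,0,30,0],[1,0,0,0,0]]'; python3 -c "
from h import *
go([453.7,-165.5,5],110)"
```

```text
time: 4.2
tool_pos: [451.8, -163.5, 56.1]
tcp_rot: [-179.7, -0.3, 109.4]
ft_force: [-0.8, 0.7, -0.1]
finger_gap: 85.4
at [ 451.8 -163.5   56.1] [-179.7   -0.3  109.4] shift [-2.8  1.4 51.1] turn -0.6
```

```bash
python3 -m pendant '[[1,-3,1,25,-0.6],[1,0,0,20,0],[1,0,0,6,0],[0.4,0,0,0,0],[0.4,0,0,0,0],[0.4,0,0,0,0],[0.4,0,0,0,0],[0.4,0,0,0,0]]' 50;  python3 -m pendant '[[0.3,0,0,0,0],[0.3,0,0,0,0],[0.3,0,0,0,0]]' 50
```

```text
time: 5.0
tool_pos: [457.9, -169.3, 11.3]
tcp_rot: [179.9, 0.1, 110.0]
ft_force: [-1.1, 3.2, 6.8]
finger_gap: 42.7
time: 5.3
tool_pos: [457.9, -169.3, 11.3]
tcp_rot: [179.9, 0.1, 110.0]
ft_force: [-1.2, 2.8, 6.8]
finger_gap: 43.1
```

```bash
python3 -m pendant '[[0.3,0,0,-20,0],[0.3,0,0,-30,0],[0.3,0,0,-30,0],[0.3,0,0,-10,0],[0.3,0,0,0,0],[0.3,0,0,0,0]]' 60; python3 - <<'E'
from h import *
s=r.sense();print(s['finger_gap'],s['ft_force'])
P=optics.camera_params('wrist'); p,d=snap('wrist','w3.png'); W=cloud('wrist',d,P)
t=R.from_euler('xyz',s['tcp_rot'],degrees=True)
T=t.inv().apply((W-s['tool_pos']).reshape(-1,3)).reshape(W.shape)
np.save('T3.npy',T)
go([465.0,271.2,140],95.4)
E
```

```text
time: 5.9
tool_pos: [455.9, -168.7, 98.2]
tcp_rot: [-180.0, -0.0, 110.0]
ft_force: [-1.0, 0.9, -3.9]
finger_gap: 42.4
42.42024528929305 [-0.99182827  0.9229914  -3.87269192]
at [ 455.4 -168.4   97.5] [-1.799e+02 -1.000e-01  1.100e+02] shift [409.8 159.5 -42. ] turn 14.6
```

View pics/w3.png

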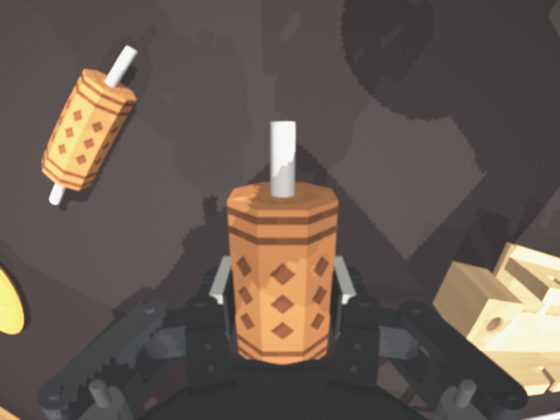

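```bash
cat > held.py <<'E'
from h import *
import sys
def held(T):
    m=(abs(T[...,0])<15)&(T[...,1]<-38)&(T[...,1]>-110)&(T[...,2]>-60)&(T[...,2]<20); m[180:]&=False
    A=T[m]; ax=A[(abs(A[:,0]-np.median(A[:,0]))<8)]
    ax=ax[ax[:,2]<np.median(ax[:,2])+8]
    y0=np.percentile(ax[:,1],1); 
    far=ax[ax[:,1]<y0+10]; near=ax[(ax[:,1]>y0+14)&(ax[:,1]<y0+26)]
    print('axle end y',y0,'-> centre y',y0+70,'x at end',np.median(far[:,0]),'x near drum',np.median(near[:,0]),'top z',np.percentile(far[:,2],10),np.percentile(near[:,2],10))
if __name__=='__main__': 
    if sys.argv[1]=='new':
        s=r.sense(); P=optics.camera_params('wrist'); p,d=snap('wrist'); W=cloud('wrist',d,P)
        t=R.from_euler('xyz',s['tcp_rot'],degrees=True)
        T=t.inv().apply((W-s['tool_pos']).reshape(-1,3)).reshape(W.shape)
    else: T=np.load(sys.argv[1])
    held(T)
    for rr,c in [(130,283),(150,283),(170,283),(220,283),(270,283),(320,283),(345,283)]: print(rr,T[rr,c].round(1))
E
python3 held.py T3.npy
```

```text
axle end y -72.86428635487044 -> centre y -2.864286354870444 x at end 0.3919316372299988 x near drum 0.38957737965823425 top z -15.949279983872074 -15.888697402687841
130 [  0.8 -69.8 -16.1]
150 [  0.8 -62.  -16.9]
170 [  0.8 -53.9 -15.6]
220 [  0.7 -39.  -32.8]
270 [  0.8 -19.1 -33.6]
320 [  0.8   5.6 -32.5]
345 [  0.8  20.9 -31.3]
```

```bash
python3 -m pendant '[[0.3,0,0,-22,7.3],[0.3,0,0,-22,7.3],[0.3,0,0,0,0]]'; python3 -c "
from h import *
go([467,270.8,140],95.4)"
```

```text
time: 6.25
tool_pos: [457.6, -169.5, 144.6]
tcp_rot: [179.9, 0.1, 95.3]
ft_force: [0.6, -0.6, -3.3]
finger_gap: 42.7
at [ 457.6 -169.5  144.6] [1.799e+02 1.000e-01 9.530e+01] shift [437.5  50.1   4.1] turn -0.1
```

```bash
python3 -m pendant '[[0.3,30,5,0,0],[0.3,50,5,0,0],[0.3,50,5,0,0],[0.3,50,5,0,0],[0.3,50,5,0,0],[0.3,50,5,0,0],[0.3,50,5,0,0],[0.3,50,5,0,0],[0.3,37,5,0,0],[0.3,20,5,0,0]]'; python3 -m pendant '[[0.3,0,0,0,0],[0.3,0,0,0,0]]'; python3 -c "
from h import *
go([467,270.8,100],95.4)"; python3 held.py new
```

```text
time: 7.25
tool_pos: [463.1, 271.8, 140.4]
tcp_rot: [-179.8, 0.0, 95.8]
ft_force: [0.6, -0.8, -4.1]
finger_gap: 42.7
time: 7.45
tool_pos: [463.8, 268.6, 140.9]
tcp_rot: [-179.8, 0.1, 95.6]
ft_force: [0.7, 0.5, -4.0]
finger_gap: 42.8
at [463.8 268.6 140.9] [-1.798e+02  1.000e-01  9.560e+01] shift [ 1.9  3.6 40.9] turn 0.2
axle end y -72.95649123408013 -> centre y -2.956491234080133 x at end 0.30695086298590757 x near drum 0.3047408307350405 top z -15.919502984233768 -15.878865360767804
130 [  0.7 -69.8 -15.5]
150 [  0.7 -61.9 -15. ]
170 [  0.7 -53.9 -15.4]
220 [  0.7 -39.1 -32.7]
270 [  0.7 -18.8 -32.9]
320 [  0.7   5.5 -32.5]
345 [  0.7  19.8 -32.4]
```

```bash
python3 -m pendant '[[0.3,2,3,25,0],[0.3,0,0,25,0],[0.3,0,0,0,0],[0.3,0,0,0,0]]'; python3 -m pendant '[[0.3,0,0,0,0]]';python3 - <<'E'
from h import *
s=r.sense();P=optics.camera_params('wrist'); p,d=snap('wrist','w4.png'); W=cloud('wrist',d,P)
cv2.imwrite('pics/w4c.png',cv2.resize(p[60:260,140:440],None,fx=2.5,fy=2.5,interpolation=2))
go([467,270.8,34],95.4)
E
```

```text
time: 7.9
tool_pos: [467.2, 270.0, 92.8]
tcp_rot: [-179.9, 0.0, 95.4]
ft_force: [0.5, -1.0, -3.2]
finger_gap: 42.8
time: 8.0
tool_pos: [468.7, 271.1, 94.7]
tcp_rot: [179.9, -0.0, 95.4]
ft_force: [0.8, -0.4, -3.4]
finger_gap: 43.3
at [468.9 271.4  95. ] [179.9  -0.   95.4] shift [-0.4 -2.1 61. ] turn 0.0
```

View pics/w4c.png

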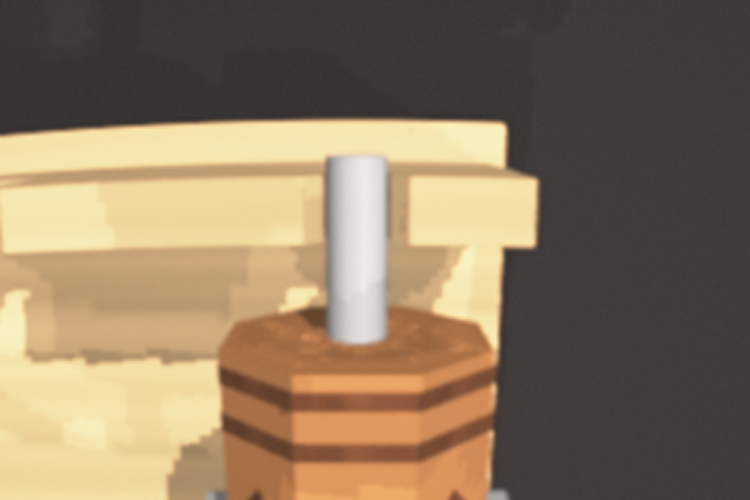

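Axle (crop x≈357) is centred over the slot (305–408). Lowering.

```bash
python3 -m pendant '[[0.3,0,-2,15,0],[0.3,0,0,15,0],[0.3,0,0,10,0],[0.3,0,0,8,0],[0.3,0,0,6,0],[0.3,0,0,4,0],[0.3,0,0,2,0],[0.3,0,0,0,0],[0.3,0,0,0,0]]'; python3 held.py new
```

```text
time: 8.95
tool_pos: [466.3, 271.5, 34.2]
tcp_rot: [179.9, -0.0, 95.4]
ft_force: [-3.3, -0.5, 4.0]
finger_gap: 42.8
axle end y -72.94261538452236 -> centre y -2.9426153845223553 x at end 0.30905001342295313 x near drum 0.3056138539317491 top z -24.8253624585209 -33.21578597470776
130 [  0.7 -69.9 -16.2]
150 [  0.7 -62.  -16. ]
170 [  0.7 -53.8 -15.1]
220 [  0.7 -39.2 -33.1]
270 [  0.7 -19.4 -33.9]
320 [  0.7   5.5 -32.5]
345 [  0.7  19.6 -32.6]
```

```bash
python3 -m pendant '[[0.75,0,0,0,0],[0.75,0,0,0,0],[0.75,0,0,0,0],[0.75,0,0,-20,0],[0.75,0,0,-40,0],[0.75,0,0,-50,0],[0.75,0,0,-50,0],[1,0,0,-20,0],[1,0,0,0,0]]'; python3 - <<'E'
from h import *
s=r.sense();P=optics.camera_params('wrist'); p,d=snap('wrist'); W=cloud('wrist',d,P)
A=box(W,(350,560),(240,300),(30,90)); 
t=np.radians(5.38); B=(A[:,:2]-[473.2,183.6])@np.array([[np.cos(t),-np.sin(t)],[np.sin(t),np.cos(t)]])
for sg in (-1,1):
    m=(abs(B[:,0]*sg-67)<2.5)&(abs(B[:,1]-88)<4); print(sg,m.sum(),np.percentile(A[m,2],[50,90]) if m.any() else '')
m=(abs(B[:,0])<35)&(abs(B[:,1]-88)<8); print('drum top',np.median(A[m,2]))
p,d=snap('top'); W=cloud('top',d)
for n,x,y in [('r2',(360,540),(-420,-230))]:
    B=box(W,x,y,(32,80));print('  drum',cv2.minAreaRect(B[:,:2].astype(np.float32)))
print(optics.search_frame('top','roller1'))
go([395,-330,200],71)
E
```

```text
time: 9.9
tool_pos: [468.3, 272.3, 218.5]
tcp_rot: [179.5, -0.2, 95.4]
ft_force: [1.2, 0.4, -0.6]
finger_gap: 85.2
-1 40 [49.33025506 50.29797785]
1 24 [49.10686021 49.74703473]
drum top 66.78578729771817
  drum ((441.93603515625, -331.84222412109375), (43.034912109375, 81.71464538574219), 71.91889953613281)
[{'at': [440.9, -331.3, 39.7], 'score': 0.93}, {'at': [464.2, 256.2, 57.2], 'score': 0.53}]
at [465.2 270.8 211.9] [-179.9    0.    95.4] shift [-591.5 -126.6   12.5] turn 24.4
```

Roller 1 seated at both ends (axle tops 50 mm). Next roller 2.

```bash
python3 -m pendant '[[1,-40,-10,0,0],[1,-48,-10,0,0],[1,-48,-10,0,0],[1,-48,-10,0,0],[1,-48,-10,0,0],[1,-48,-10,0,0],[1,-48,-10,0,0],[1,-48,-10,0,0],[1,-48,-10,0,0],[1,-48,-10,0,0]]'; python3 -m pendant '[[1,-48,-10,0,0],[1,-48,-10,0,0],[1,-25,-6,6,0],[1,0,0,6,8.2],[1,0,0,0,8.2],[1,0,0,0,8.2],[1,0,0,0,0],[1,0,0,0,0]]'; python3 roll.py 442 -331 w5.png
```

```text
time: 11.05
tool_pos: [409.2, -209.6, 211.0]
tcp_rot: [-179.9, -0.1, 95.4]
ft_force: [0.9, 0.6, -0.1]
finger_gap: 85.3
time: 11.85
tool_pos: [395.8, -330.5, 199.6]
tcp_rot: [-179.9, -0.1, 71.1]
ft_force: [0.0, -0.4, 0.1]
finger_gap: 85.4
table -0.15921424877456047
3824 [40.2444646  44.66683682]
all (439.8449401855469, -332.7607421875) (43.96563720703125, 140.6195526123047) 72.31954193115234
top flat (439.52838134765625, -332.1254577636719) (25.00014877319336, 81.40219116210938) 72.3497543334961 z 43.691010199122786
pca yaw -17.714308376148598
at [ 396.  -330.6  200. ] [-1.799e+02 -1.000e-01  7.110e+01] shift [12.6 41.8 80. ] turn -1.3
```

```bash
python3 -m pendant '[[1,6,21,30,-1.3],[1,6,21,45,0],[1,0,0,45,0],[1,0,0,30,0],[1,0,0,20,0],[1,0,0,0,0],[1,0,0,0,0]]'; python3 -c "
from h import *
go([439.7,-332.5,8],72.3)"
```

```text
time: 12.6
tool_pos: [440.0, -332.9, 31.4]
tcp_rot: [-180.0, -0.0, 72.2]
ft_force: [-0.3, -0.7, 0.3]
finger_gap: 85.4
at [ 440.  -332.9   31.4] [-180.    -0.    72.2] shift [ 0.3 -0.4 23.4] turn -0.1
```

```bash
python3 -m pendant '[[1,0,0,14,0],[1,0,0,7,0],[1,0,0,0,0],[0.4,0,0,0,0],[0.4,0,0,0,0],[0.4,0,0,0,0],[0.4,0,0,0,0],[0.3,0,0,0,0],[0.3,0,0,0,0],[0.3,0,0,0,0]]' 60; python3 -m pendant '[[0.3,0,0,-20,0],[0.3,0,0,-40,0],[0.3,0,0,-40,0],[0.3,0,0,-30,-7.7],[0.3,0,0,0,-7.7],[0.3,0,0,0,-7.7],[0.3,0,0,0,0],[0.3,0,0,0,0]]'; python3 held.py new;  python3 -c "
from h import *
go([473.2,183.6,140],95.4)"
```

```text
time: 13.6
tool_pos: [440.5, -333.5, 11.1]
tcp_rot: [179.9, 0.0, 72.1]
ft_force: [0.4, 0.3, 5.8]
finger_gap: 43.0
time: 14.4
tool_pos: [439.6, -332.7, 139.5]
tcp_rot: [-179.9, -0.1, 95.0]
ft_force: [0.3, -0.3, -3.3]
finger_gap: 42.9
axle end y -70.90549083846365 -> centre y -0.9054908384636491 x at end 0.3104128333128982 x near drum 0.3081578282927954 top z -16.17286288517617 -16.14514001207007
130 [  0.7 -69.8 -15. ]
150 [  0.7 -61.9 -15.1]
170 [  0.7 -53.8 -15. ]
220 [  0.7 -39.  -32.7]
270 [  0.7 -19.  -33.2]
320 [  0.7   5.1 -33. ]
345 [  0.7  19.1 -33.2]
at [ 439.6 -332.7  139.5] [-1.799e+02 -1.000e-01  9.500e+01] shift [511.4  78.5  -0. ] turn -0.4
```

```bash
python3 -m pendant '[[0.3,30,7,0,0],[0.3,48,7,0,0],[0.3,48,7,0,0],[0.3,48,7,0,0],[0.3,48,7,0,0],[0.3,48,7,0,0],[0.3,48,7,0,0],[0.3,48,7,0,0],[0.3,48,7,0,0],[0.3,48,7,0,0]]'; python3 -m pendant '[[0.3,35,5,0,-0.4],[0.3,14,4,0,0],[0.3,0,0,20,0],[0.3,0,0,20,0],[0.3,0,0,0,0],[0.3,0,0,0,0],[0.3,0,0,0,0]]';python3 - <<'E'
from h import *
s=r.sense();P=optics.camera_params('wrist'); p,d=snap('wrist')
cv2.imwrite('pics/w6c.png',cv2.resize(p[60:260,140:440],None,fx=2,fy=2,interpolation=2))
go([474.2,183.3,34],95.4)
E
```

```text
time: 15.45
tool_pos: [467.2, 135.4, 140.2]
tcp_rot: [180.0, 0.0, 95.0]
ft_force: [2.1, 0.1, -1.6]
finger_gap: 43.0
time: 16.15
tool_pos: [472.9, 182.8, 101.4]
tcp_rot: [179.9, -0.0, 95.5]
ft_force: [0.3, -0.5, -3.3]
finger_gap: 42.6
at [473.1 182.9 101.7] [179.9  -0.   95.6] shift [ 0.3  1.  67.7] turn 0.2
```

View pics/w6c.png

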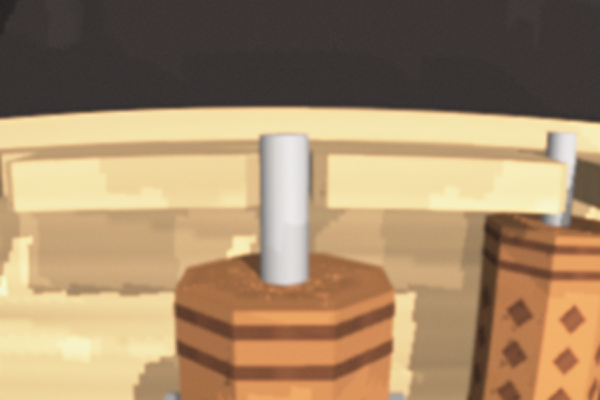

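```bash
python3 -m pendant '[[0.3,0.5,1,20,0],[0.3,0,0,15,0],[0.3,0,0,11,0],[0.3,0,0,8,0],[0.3,0,0,6,0],[0.3,0,0,5,0],[0.3,0,0,3,0],[0.3,0,0,0,0],[0.3,0,0,0,0]]'
```

```text
time: 17.1
tool_pos: [473.7, 183.9, 33.9]
tcp_rot: [179.9, -0.0, 95.6]
ft_force: [-6.4, -1.6, 9.9]
finger_gap: 42.9
```

```bash
python3 -m pendant '[[0.7,0,0,0,0],[0.7,0,0,0,0],[0.7,0,0,0,0],[0.7,0,0,-20,0],[0.7,0,0,-40,0],[0.7,0,0,-50,0],[0.7,0,-20,-50,0],[1,0,-30,-50,0],[1,0,-30,-40,0],[0.5,0,0,0,0]]'; python3 - <<'E'
from h import *
s=r.sense();P=optics.camera_params('wrist'); p,d=snap('wrist','w7.png'); W=cloud('wrist',d,P)
t=np.radians(5.38); M=np.array([[np.cos(t),-np.sin(t)],[np.sin(t),np.cos(t)]])
B=W.copy(); B[...,:2]=(W[...,:2]-[473.2,183.6])@M; np.save('B.npy',B)
for ys in (0,88):
  for sg in (-1,1):
    A=B[(abs(B[...,0]*sg-67)<2.5)&(abs(B[...,1]-ys)<4)&(B[...,2]>20)&(B[...,2]<90)]; print(ys,sg,len(A),np.percentile(A[:,2],[50,90]) if len(A) else '')
A=B[(B[...,2]>95)&(abs(B[...,1])<120)&(B[...,0]>40)&(B[...,0]<160)]
for z in range(100,270,15):
    C=A[abs(A[:,2]-z)<7.5]
    if len(C): print(z,len(C),np.percentile(C,[1,50,99],axis=0).round().tolist())
for c in ['top','scene']:
    q,_=snap(c); print(c,[(np.round(o['at']).tolist(),round(o['score'],2)) for o in optics.search_frame(c,'roller1')])
    if c=='scene': cv2.imwrite('pics/sc7.png',q)
go([648.7,-43.5,200],95.4)
E
```

```text
time: 18.1
tool_pos: [399.8, 177.2, 279.2]
tcp_rot: [179.4, -0.1, 95.7]
ft_force: [1.0, -0.3, 1.6]
finger_gap: 73.2
0 -1 28 [49.07037995 49.92204041]
0 1 17 [49.02111955 49.94519853]
88 -1 25 [49.37746766 50.12750172]
88 1 10 [49.08276545 49.74881984]
115 179 [[99.0, -98.0, 120.0], [100.0, -3.0, 121.0], [102.0, 101.0, 122.0]]
130 1540 [[99.0, -98.0, 123.0], [101.0, 1.0, 130.0], [102.0, 103.0, 137.0]]
145 973 [[100.0, -95.0, 138.0], [104.0, 1.0, 140.0], [109.0, 99.0, 141.0]]
205 5 [[106.0, -120.0, 209.0], [106.0, -119.0, 211.0], [107.0, -119.0, 212.0]]
220 114 [[105.0, -120.0, 213.0], [107.0, -114.0, 222.0], [111.0, 120.0, 227.0]]
235 35 [[106.0, -120.0, 228.0], [108.0, -118.0, 230.0], [109.0, 120.0, 235.0]]
top [([494.0, 169.0, 58.0], 0.65)]
scene [([482.0, 274.0, 59.0], 0.69), ([488.0, 186.0, 65.0], 0.55)]
at [398.7 176.1 269.8] [-179.8    0.    95.6] shift [-243.   227.5   69.3] turn 0.2
```

View pics/sc7.png

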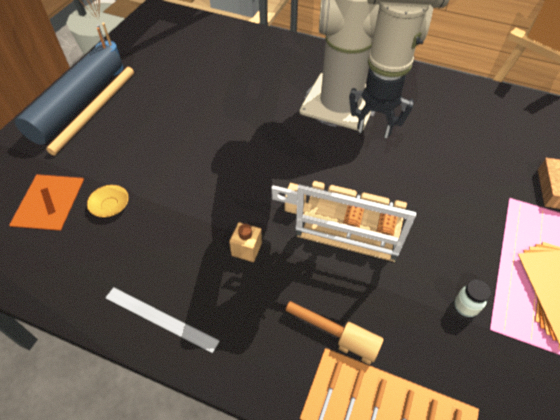

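Both rollers are seated at all four ends (axle tops ≈49–50 mm), and no third roller shows. Keeper stands at about 1.64 rad. I'll go over and behind its bar with shut fingers.

```bash
python3 -m pendant '[[0,0,0,-20,0.2],[0,0,30,0,0],[0,0,40,0,0],[0,0,40,0,0],[0,0,40,0,0],[0,0,40,0,0],[0,0,30,0,0],[0,0,0,0,0],[0,0,0,0,0],[0,0,0,0,0]]'; cat > rk.py <<'E'
from h import *
s=r.sense(); t=np.radians(5.38); M=np.array([[np.cos(t),-np.sin(t)],[np.sin(t),np.cos(t)]])
print('rack xyz',((s['tool_pos'][:2]-[473.2,183.6])@M).round(1),s['tool_pos'][2].round(1),'yaw',s['tcp_rot'][2].round(1),'F rack xy',(s['ft_force'][:2]@M).round(1),'Fz',s['ft_force'][2].round(1),'gap',round(s['finger_gap'],1))
E
python3 rk.py
```

```text
time: 19.35
tool_pos: [617.3, 197.1, 290.4]
tcp_rot: [-179.9, 0.0, 95.4]
ft_force: [-0.1, 0.5, 0.7]
finger_gap: -0.0
rack xyz [ 1.448e+02 -1.000e-01] 290.4 yaw 95.4 F rack xy [-0.1  0.5] Fz 0.7 gap -0.0
```

```bash
python3 -m pendant '[[0,0,0,27,0],[0,0,0,27,0],[0,0,-8,0,0],[0,0,-8,0,0],[0,0,-10,0,0],[0,0,-10,0,0],[0,0,-10,0,0],[0,0,-10,0,0],[0,0,0,0,0]]'; python3 rk.py
```

```text
time: 20.25
tool_pos: [561.2, 191.9, 238.3]
tcp_rot: [180.0, -0.0, 95.4]
ft_force: [-0.4, -0.4, -0.1]
finger_gap: 0.1
rack xyz [88.4 -0. ] 238.3 yaw 95.4 F rack xy [-0.4 -0.3] Fz -0.1 gap 0.1
```

```bash
cat > kp.py <<'E'
from h import *
t=np.radians(5.38); M=np.array([[np.cos(t),-np.sin(t)],[np.sin(t),np.cos(t)]])
for c in ['scene','top']:
    p,d=snap(c); W=cloud(c,d); B=W.copy(); B[...,:2]=(W[...,:2]-[473.2,183.6])@M
    m=(B[...,2]>76)&(B[...,2]<275)&(((abs(abs(B[...,1])-117)<7)&(B[...,0]>-75))|((B[...,1]<-140)&(B[...,1]>-180)&(B[...,2]>76)&(B[...,0]>-60)))&(B[...,0]<140)
    A=B[m]; dx=105-A[:,0]; dz=A[:,2]-82; k=np.hypot(dx,dz)>60; A=A[k]
    th=np.arctan2(dz[k],dx[k]); print(c,len(A),'theta pct',np.percentile(th,[5,25,50,75,95]).round(2))
E
python3 kp.py
```

```text
scene 677 theta pct [1.36 1.38 1.39 1.4  1.41]
top 54 theta pct [1.36 1.37 1.39 1.4  1.41]
```

```bash
python3 -m pendant '[[0,0,-10,2,0],[0,0,-10,2.5,0],[0,0,-10,3,0],[0,0,-10,3.5,0],[0,0,-10,4,0],[0,0,-10,5,0],[0,0,-10,6,0],[0,0,-9,6,0],[0,0,-8,7,0]]'; python3 rk.py; python3 -m pendant '[[0,0,0,0,0]]';python3 rk.py; python3 kp.py
```

```text
time: 21.25
tool_pos: [475.9, 183.6, 198.6]
tcp_rot: [180.0, -0.0, 95.4]
ft_force: [1.5, -0.3, 0.7]
finger_gap: -0.2
rack xyz [ 2.6 -0.3] 198.6 yaw 95.4 F rack xy [ 1.5 -0.4] Fz 0.7 gap -0.2
time: 21.35
tool_pos: [474.6, 183.4, 197.4]
tcp_rot: [-179.9, 0.0, 95.4]
ft_force: [-0.3, 0.1, 0.7]
finger_gap: 0.1
rack xyz [ 1.4 -0.3] 197.4 yaw 95.4 F rack xy [-0.3  0.1] Fz 0.7 gap 0.1
scene 717 theta pct [0.76 0.79 0.8  0.81 0.83]
top 222 theta pct [0.76 0.79 0.8  0.81 0.82]
```

```bash
python3 -m pendant '[[0,0,-6,5.5,0],[0,0,-6,5.5,0],[0,0,-5,6,0],[0,0,-5,6.5,0],[0,0,-4.5,7,0],[0,0,-4.5,7,0],[0,0,-4,7.5,0],[0,0,-4,7.5,0],[0,0,-3,7.5,0],[0,0,-3,7,0]]'; python3 rk.py; python3 kp.py
```

```text
time: 22.45
tool_pos: [430.6, 179.3, 130.9]
tcp_rot: [-180.0, 0.0, 95.4]
ft_force: [0.8, -0.8, 1.1]
finger_gap: 0.2
rack xyz [-42.8  -0.3] 130.9 yaw 95.4 F rack xy [ 0.7 -0.8] Fz 1.1 gap 0.2
scene 612 theta pct [0.27 0.29 0.31 0.32 0.34]
top 268 theta pct [0.26 0.28 0.29 0.31 0.33]
```

Now close the last 49 mm slowly, then press gently.

```bash
python3 -m pendant '[[0,0,-2,6,0],[0,0,-2,6,0],[0,0,-1,6,0],[0,0,-1,5,0],[0,0,-1,5,0],[0,0,0,4,0],[0,0,0,4,0],[0,0,0,3,0],[0,0,0,3,0],[0,0,0,2,0]]'; python3 rk.py;  python3 -m pendant '[[0,0,0,2,0],[0,0,0,1.5,0],[0,0,0,1.5,0],[0,0,0,1,0],[0,0,0,0,0]]'; python3 rk.py; python3 kp.py
```

```text
time: 23.55
tool_pos: [423.9, 178.7, 87.3]
tcp_rot: [-180.0, -0.0, 95.4]
ft_force: [-0.5, 0.7, 1.1]
finger_gap: 0.2
rack xyz [-49.5  -0.3] 87.3 yaw 95.4 F rack xy [-0.4  0.8] Fz 1.1 gap 0.2
time: 24.05
tool_pos: [424.0, 178.7, 82.0]
tcp_rot: [180.0, 0.0, 95.4]
ft_force: [-2.9, -0.5, 4.3]
finger_gap: 0.1
rack xyz [-49.4  -0.3] 82.0 yaw 95.4 F rack xy [-2.9 -0.2] Fz 4.3 gap 0.1
scene 501 theta pct [-0.03 -0.01  0.01  0.02  0.03]
top 267 theta pct [-0.04 -0.02 -0.    0.01  0.04]
```

Press a little further to be sure, then lift and go to the pin.

```bash
python3 -m pendant '[[0,0,0,1.5,0],[0,0,0,1.5,0],[0,0,0,0,0]]'; python3 rk.py; python3 -m pendant '[[0,0,0,-10,0],[0,0,0,-30,0],[0.5,0,0,-40,0],[1,0,0,-40,0],[1,0,0,-20,0],[1,0,0,0,0]]'; python3 kp.py; python3 -c "
from h import *
go([600,-43.5,220],95.4)"
```

```text
time: 24.45
tool_pos: [424.2, 178.8, 81.7]
tcp_rot: [-180.0, 0.0, 95.4]
ft_force: [-17.5, -5.5, 33.9]
finger_gap: 0.1
rack xyz [-49.2  -0.2] 81.7 yaw 95.4 F rack xy [-17.9  -3.8] Fz 33.9 gap 0.1
time: 25.05
tool_pos: [426.2, 179.3, 222.8]
tcp_rot: [179.6, -0.1, 95.4]
ft_force: [1.2, 1.2, -0.6]
finger_gap: 58.0
scene 492 theta pct [-0.03 -0.01  0.01  0.02  0.03]
top 240 theta pct [-0.04 -0.02 -0.01  0.01  0.03]
at [424.1 178.7 218.5] [180.   -0.   95.4] shift [-237.9  154.    -1.4] turn 0.0
```

```bash
python3 -m pendant '[[1,-40,26,0,0],[1,-40,26,0,0],[1,-40,26,0,0],[1,-40,26,0,0],[1,-40,26,0,0],[1,-38,24,0,0],[1,0,0,0,0],[1,0,0,0,0],[1,0,0,0,0]]'; python3 - <<'E'
from h import *
P=optics.camera_params('wrist'); p,d=snap('wrist','w8.png'); W=cloud('wrist',d,P)
def rect(A): return [np.round(q,1).tolist() if hasattr(q,'__len__') else round(q,1) for q in cv2.minAreaRect(A[:,:2].astype(np.float32))]
A=box(W,(600,700),(-90,0),(63,69)); print('block',len(A),rect(A),np.median(A[:,2]))
A=box(W,(600,700),(-90,0),(88,97)); print('head',len(A),rect(A),np.median(A[:,2]),cv2.minEnclosingCircle(A[:,:2].astype(np.float32)))
go([648.7,-43.5,120],95.4)
E
```

```text
time: 26.05
tool_pos: [598.7, -42.8, 217.1]
tcp_rot: [-179.9, -0.1, 95.4]
ft_force: [1.0, -0.5, -0.1]
finger_gap: 85.1
block 2220 [[647.8, -44.5], [62.2, 59.9], 3.0] 65.77881329251443
head 998 [[647.2, -44.6], [33.4, 33.2], 43.1] 91.7242263581868 ((647.299560546875, -44.89725112915039), 17.290889739990234)
at [598.9 -42.5 217.7] [-179.9   -0.    95.5] shift [-5.8 49.6 97.7] turn 0.1
```

```bash
python3 -m pendant '[[1,-3.5,24,20,0],[1,-3.5,24,30,0],[1,0,0,30,0],[1,0,0,20,0],[1,0,0,10,0],[1,0,0,0,0],[1,0,0,0,0],[1,0,0,0,0]]'; python3 -c "
from h import *
go([647.3,-44.7,70],95.4)"
```

```text
time: 26.9
tool_pos: [649.4, -46.0, 110.9]
tcp_rot: [179.8, 0.0, 95.4]
ft_force: [0.4, 0.9, 0.6]
finger_gap: 85.5
at [649.4 -46.  110.9] [179.8   0.   95.4] shift [ 1.6 -2.1 40.9] turn 0.0
```

```bash
python3 -m pendant '[[1,1,-1.5,20,0],[1,0,0,14,0],[1,0,0,5,0],[1,0,0,0,0],[0.6,0,0,0,0],[0.3,0,0,0,0],[0.3,0,0,0,0],[0.25,0,0,0,0],[0.25,0,0,0,0],[0.25,0,0,0,0]]' 40; python3 -m pendant '[[0.25,0,0,0,0],[0.25,0,0,0,0]]' 40; python3 rk.py
```

```text
time: 27.9
tool_pos: [647.3, -45.4, 70.5]
tcp_rot: [179.9, 0.0, 95.4]
ft_force: [-0.7, 1.2, 4.0]
finger_gap: 33.0
time: 28.1
tool_pos: [647.3, -45.4, 70.5]
tcp_rot: [179.9, 0.0, 95.4]
ft_force: [0.3, 0.4, 6.5]
finger_gap: 32.8
rack xyz [ 151.8 -244.3] 70.5 yaw 95.4 F rack xy [0.3 0.3] Fz 6.5 gap 32.8
```

```bash
python3 -m pendant '[[0.25,0,0,-5,0],[0.25,0,0,-10,0],[0.25,0,0,-20,0],[0.25,0,0,-25,0],[0.25,0,0,-25,0],[0.25,0,0,-25,0],[0.25,0,0,0,0],[0.25,0,0,0,0],[0.25,0,0,0,0]]' 50; python3 - <<'E'
from h import *
s=r.sense();P=optics.camera_params('wrist'); p,d=snap('wrist','w9.png'); W=cloud('wrist',d,P)
t=R.from_euler('xyz',s['tcp_rot'],degrees=True)
T=t.inv().apply((W-s['tool_pos']).reshape(-1,3)).reshape(W.shape)
m=(abs(T[...,0])<12)&(abs(T[...,1])<25)&(T[...,2]>10)&(T[...,2]<75)
v,u=np.nonzero(m); print(m.sum())
for z in (15,25,35,45,55,62):
    A=T[m]; A=A[abs(A[:,2]-z)<4]; 
    if len(A): print(z,len(A),np.percentile(A,[2,50,98],axis=0).round(1).tolist())
m=(abs(T[...,0])<20)&(abs(T[...,1])<28)&(T[...,2]>-35)&(T[...,2]<-15); A=T[m]; print('head',len(A),np.percentile(A,[2,50,98],axis=0).round(1).tolist())
go([468.5,20.4,180],95.4)
E
```

```text
time: 29.0
tool_pos: [645.7, -45.1, 177.9]
tcp_rot: [-179.9, -0.0, 95.4]
ft_force: [0.2, 0.4, -0.6]
finger_gap: 32.4
322
25 6 [[-0.8, -5.8, 28.0], [0.6, -5.6, 28.3], [1.9, -5.5, 28.6]]
35 92 [[-4.6, -5.8, 31.1], [0.3, -4.7, 35.5], [5.8, -1.5, 38.7]]
45 88 [[-5.3, -5.9, 41.3], [0.9, -4.9, 45.0], [6.5, -0.3, 48.8]]
55 68 [[-4.9, -5.7, 51.3], [0.3, -4.7, 54.5], [5.9, -1.8, 58.8]]
62 13 [[-4.9, -5.5, 58.2], [0.9, -4.6, 59.1], [6.1, -0.9, 59.9]]
head 4899 [[-18.3, -15.6, -33.4], [0.3, -3.6, -21.2], [18.3, 14.2, -16.2]]
at [645.5 -45.1 177.6] [-179.8   -0.    95.4] shift [  82.  -170.    -1.8] turn 0.0
```

View pics/w9.png

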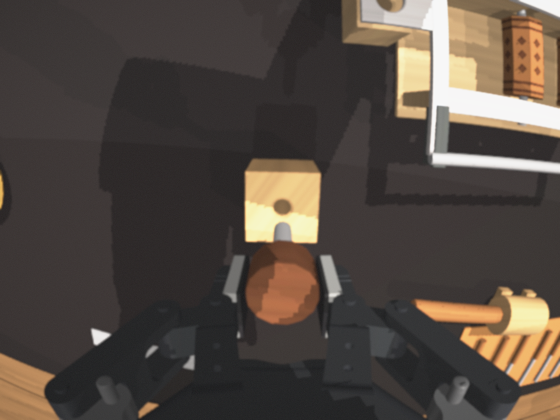

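```bash
python3 -m pendant '[[0.25,10,-20,0,0],[0.25,16,-34,0,0],[0.25,16,-34,0,0],[0.25,16,-34,0,0],[0.25,14,-28,0,0],[0.25,10,-20,0,0],[0.25,0,0,0,0],[0.25,0,0,0,0],[0.25,0,0,0,0],[0.25,0,0,0,0]]'; python3 rk.py; python3 - <<'E'
from h import *
s=r.sense();P=optics.camera_params('wrist'); p,d=snap('wrist','w10.png'); W=cloud('wrist',d,P); np.save('w10.npy',W)
K=P['camera_matrix'];Rc=R.from_euler('xyz',P['orientation'],degrees=True)
def pix(w):
    c=Rc.inv().apply(np.array(w)-P['eye']); th=np.arctan2(np.hypot(c[0],c[1]),c[2]); ph=np.arctan2(c[1],c[0]); return np.array([K[0,2]+K[0,0]*th*np.cos(ph),K[1,2]+K[0,0]*th*np.sin(ph)])
print('hole mouth',pix([468.5,20.4,66]),'tab hole',pix([468.5,20.4,82]),'tip',pix(s['tool_pos']+[0,0,-64]))
u,v=pix([468.5,20.4,82]).astype(int)
u0,v0=max(u-60,0),max(v-50,0); print(u0,v0)
cv2.imwrite('pics/w10c.png',cv2.resize(p[v0:v0+110,u0:u0+130],None,fx=5,fy=5,interpolation=2))
E
```

```text
time: 30.05
tool_pos: [470.1, 19.9, 179.4]
tcp_rot: [-180.0, 0.0, 95.4]
ft_force: [-0.0, 0.8, -0.7]
finger_gap: 32.3
rack xyz [ -18.4 -162.6] 179.4 yaw 95.4 F rack xy [0.1 0.8] Fz -0.7 gap 32.3
hole mouth [282.39370944 202.90497538] tab hole [282.41380727 208.84107072] tip [281.57306787 226.05459151]
222 158
```

View pics/w10c.png

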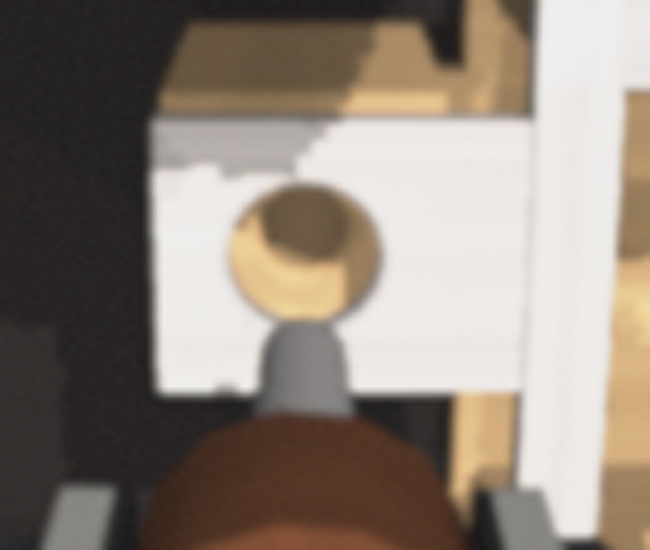

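```bash
python3 -m pendant '[[0.25,0.5,-2,10,0],[0.25,0,0,12,0],[0.25,0,0,0,0],[0.25,0,0,0,0],[0.25,0,0,0,0]]'; python3 rk.py; python3 -m pendant '[[0.25,0,0,0,0],[0.25,0,0,0,0]]'; python3 - <<'E'
from h import *
s=r.sense();P=optics.camera_params('wrist'); p,d=snap('wrist')
K=P['camera_matrix'];Rc=R.from_euler('xyz',P['orientation'],degrees=True)
def pix(w):
    c=Rc.inv().apply(np.array(w)-P['eye']); th=np.arctan2(np.hypot(c[0],c[1]),c[2]); ph=np.arctan2(c[1],c[0]); return np.array([K[0,2]+K[0,0]*th*np.cos(ph),K[1,2]+K[0,0]*th*np.sin(ph)])
t=R.from_euler('xyz',s['tcp_rot'],degrees=True)
q=p[140:260,212:352].copy(); q=cv2.resize(q,None,fx=5,fy=5,interpolation=2)
def circ(z,rad,c,ctr):
    for a in np.linspace(0,2*np.pi,60):
        u=(pix(ctr+[rad*np.cos(a),rad*np.sin(a),z])-[212,140]+.5)*5; cv2.circle(q,tuple(u.astype(int).tolist()),1,c,-1)
ax=s['tool_pos']+t.apply([.4,.2,0])
ax=np.array([ax[0],ax[1],0.])
circ(82,12,(0,0,255),ax); circ(66,7.5,(255,0,0),ax)  # where the holes would be if aligned
cv2.imwrite('pics/w11c.png',q)
E
python3 rk.py
```

```text
time: 30.6
tool_pos: [467.7, 20.6, 157.7]
tcp_rot: [180.0, 0.0, 95.4]
ft_force: [0.6, 0.4, -0.7]
finger_gap: 32.2
rack xyz [ -20.8 -161.8] 157.7 yaw 95.4 F rack xy [0.6 0.4] Fz -0.7 gap 32.2
time: 30.8
tool_pos: [467.9, 20.6, 158.1]
tcp_rot: [180.0, 0.0, 95.4]
ft_force: [-0.4, -0.3, 0.0]
finger_gap: 32.3
rack xyz [ -20.6 -161.8] 158.0 yaw 95.4 F rack xy [-0.4 -0.4] Fz -1.1 gap 32.4
```

View pics/w11c.png

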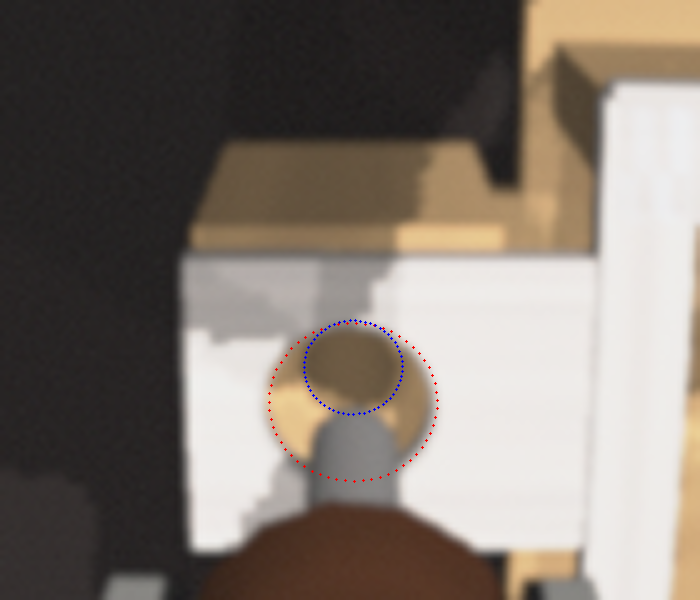

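Drawn aligned-hole circles lie on the real holes within about 0.7 mm. Lowering the pin.

```bash
python3 -m pendant '[[0.25,0,0.5,8,0],[0.25,0,0,8,0],[0.25,0,0,6,0],[0.25,0,0,4,0],[0.25,0,0,4,0],[0.25,0,0,4,0],[0.25,0,0,4,0],[0.25,0,0,0,0]]'; python3 rk.py
```

```text
time: 31.65
tool_pos: [467.7, 20.7, 119.0]
tcp_rot: [-179.9, -0.0, 95.4]
ft_force: [0.1, 1.0, -0.5]
finger_gap: 32.2
rack xyz [ -20.7 -161.7] 119.0 yaw 95.4 F rack xy [0.2 1. ] Fz -0.5 gap 32.2
```

```bash
python3 -m pendant '[[0.25,0,0,6,0],[0.25,0,0,6,0],[0.25,0,0,6,0],[0.25,0,0,5,0],[0.25,0,0,4,0],[0.25,0,0,3,0],[0.25,0,0,2,0],[0.25,0,0,1,0],[0.25,0,0,0,0]]'; python3 rk.py
```

```text
time: 32.55
tool_pos: [468.2, 20.6, 86.7]
tcp_rot: [180.0, 0.0, 95.4]
ft_force: [0.2, -0.2, -0.8]
finger_gap: 32.6
rack xyz [ -20.2 -161.8] 86.7 yaw 95.4 F rack xy [ 0.2 -0.2] Fz -0.8 gap 32.6
```

```bash
python3 -m pendant '[[0.25,0,0,1,0],[0.25,0,0,1,0],[0.25,0,0,0.5,0],[0.25,0,0,0,0]]'; python3 rk.py
```

```text
time: 32.95
tool_pos: [468.7, 20.6, 86.3]
tcp_rot: [179.9, 0.0, 95.4]
ft_force: [-9.3, -0.4, 17.2]
finger_gap: 32.6
rack xyz [ -19.7 -161.9] 86.3 yaw 95.4 F rack xy [-9.3  0.5] Fz 17.2 gap 32.6
```

```bash
python3 -m pendant '[[0.25,0,0,-2,0],[0.6,0,0,0,0],[0.6,0,0,0,0],[0.6,0,0,0,0],[0.6,0,0,-15,0],[0.6,0,0,-30,0],[0.6,0,0,-40,0],[0.6,0,-20,-40,0],[0.6,0,-40,-20,0],[0.6,0,0,0,0]]'; python3 kp.py; python3 - <<'E'
from h import *
P=optics.camera_params('wrist'); p,d=snap('wrist','w12.png'); W=cloud('wrist',d,P)
A=box(W,(440,500),(-5,45),(95,125)); print('head',len(A),np.median(A[:,2]),cv2.minEnclosingCircle(A[:,:2].astype(np.float32)))
t=np.radians(5.38); M=np.array([[np.cos(t),-np.sin(t)],[np.sin(t),np.cos(t)]])
B=W.copy(); B[...,:2]=(W[...,:2]-[473.2,183.6])@M
A=B[(abs(B[...,0]+57)<7)&(abs(B[...,1])<120)&(B[...,2]>60)&(B[...,2]<110)]; print('front bar z',np.median(A[:,2]),len(A))
for ys in (0,88):
  A=B[(abs(B[...,0])<30)&(abs(B[...,1]-ys)<7)&(B[...,2]>20)&(B[...,2]<110)]; print('drum top',ys,np.median(A[:,2]))
for q in ['roller1']:
  q1=snap('top','top_end.png'); print([(np.round(o['at']).tolist(),round(o['score'],2)) for o in optics.search_frame('top',q)])
E
```

```text
time: 33.95
tool_pos: [408.1, 14.7, 236.0]
tcp_rot: [179.6, 0.1, 95.4]
ft_force: [1.3, -0.4, -0.4]
finger_gap: 51.2
scene 597 theta pct [-0.02  0.    0.02  0.11  0.24]
top 149 theta pct [-0.05 -0.02  0.    0.02  0.04]
head 1049 107.61072090223104 ((468.6589660644531, 21.21623420715332), 16.8908748626709)
front bar z 81.77390714966418 2770
drum top 0 66.92967959780691
drum top 88 66.9308910920214
[([473.0, 180.0, 62.0], 0.92), ([464.0, 268.0, 65.0], 0.57), ([645.0, -45.0, 67.0], 0.18)]
```

View pics/w12.png

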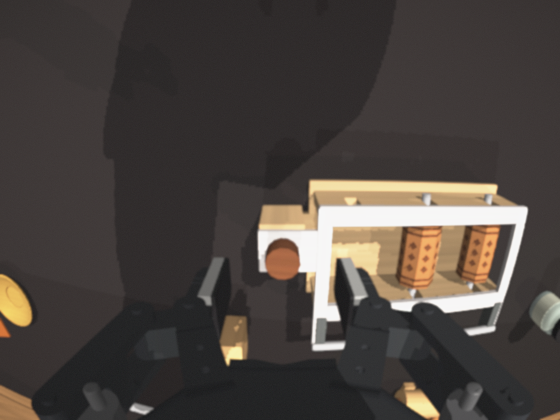

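Head top is at 107.6 mm (108 expected when home), the front bar at 81.8 mm (82 when closed), and both drum tops at 67 mm. The picture shows the pin head on the tab at (283,258) and both rollers under the closed frame. Handing in.

```bash
python3 -c "
from bench import hand_in; print(hand_in())"
```

```text
the job is handed in; nothing more can be done
None
```

The job is done and handed in at about 34 s on the robot clock. Two rollers were on the bench, with no third found in any camera. I put them in slot pairs 3 and 2, swung the keeper frame down slowly, and pushed the pin home through its tab.

| Last check | Measured | Expected |
|---|---|---|
| Axle tops, all four ends (before closing the frame) | about 49–50 mm | 50 mm |
| Drum tops, both rollers | 67 mm | 67 mm |
| Front bar of the frame, top face | 81.8 mm | 82 mm |
| Pin head top | 107.6 mm | 108 mm |

- **Frame closure:** the frame read about 0 rad and stopped firmly when I pressed it with 34 N.
- **One disagreement:** in the last keeper check, the spread of angles from the scene camera went up to 0.24 rad. I put that down to the pin head standing inside the measured area. The median stayed near 0, and the top camera and bar height agree the frame is closed.
- **Bystanders:** the arm stayed clear of the jar, mallet and dish, but I did not measure their positions again at the end.

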